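# Tuck the jar's pour flap shut

## Robot

A 6-joint arm with a two-finger parallel gripper is mounted at the origin on the work surface. World frame = base frame: x ahead of the robot, y to its left, z up, the work surface at z = 0. Lengths are in m, angles in rad, forces in N, time in s.
With the tool pointing down it reaches from about 0.25 to 0.725 m from the base axis. Payload 4 kg.
Tool frame: the origin (TCP) lies on the centre line of the jaws, within the pads' length; the fingertips stand 19 mm ahead of it and the grasp point (between the pads) is the TCP; z points along the fingers, y is the direction in which the jaws open and shut (so a half turn about z gives the same grasp; the last joint's range is limited). The gripper opens to 85 mm and grips with 20 to 120 N. Pads are 22 mm wide; open, the fingers measure 114 mm over their backs; the gripper's body (76 mm by 85 mm) begins 54 mm behind the grasp point. The pads swing forward as they close: fully open they stand 13 mm farther back than shut.
Start: joints at [1.248, 0.241, 0.005, 1.335, 0, 1.571], TCP at [0.159, 0.474, 0.25] pointing down, gripper open.
Joint ranges: [-2.72, 2.72], [-1.05, 1.87], [-1.09, 1.28], [-1.99, 2.15], [-1.42, 1.44], [-3.14, 3.14]. Speed limits (rad/s): [2.79, 2.79, 3.14, 3.14, 3.14, 3.14].

## Interface

Orientations are given as a unit quaternion [x, y, z, w].
In Python, from workcell import bot gives the robot as it stands. The module is installed in compiled form; this text tells all that it offers.
- The arm moves only by the shell command python3 -m handwheel 'ROWS' [OPENING]. ROWS is JSON, a list of rows, each an object of numbers: "dx", "dy", "dz": the shift along the tool's x, y, z as a fraction of full scale; "ax", "ay", "az": the turn, a rotation vector about the tool's x, y, z as a fraction of full scale. In form: [{"dx": .., "dy": .., "dz": .., "ax": .., "ay": .., "az": ..}, ...]. A call has 1 to 12 rows; each row shifts and turns the commanded pose from where the row before left it, along the tool's axes as they then stand; what a row does not reach is not made up. Full scale, the value 1, is 2.5 cm for a shift and 0.15 rad for a turn. A row lasts 1/10 s, in which the tool goes at most 50 mm and 8.59 degrees, less where a joint would pass 70% of its speed; a pose out of reach is approached as far as the arm can. A call with a number of a shift or a turn outside -1 to 1 is refused whole. A call with a gripper value outside its range is refused whole. OPENING is the gripper's target within -1 to 1 (fully open at 1, half-way at 0, shut at -1), set as the call begins (- or left out, the last holds). The fingers move at their own pace and stop on an object; the grip force is fixed at half the most. Time passes only in rows, so rows that do not move let the fingers close. It gives the time, the measured TCP pose, the force and the opening at its end, in the units of the state.
- bot.get_obs(): the state, without advancing time (a new reading comes with each control period).
- bot.camera(name): name is "scene" or "side" or "wrist"; returns a dict with "img" (384x512x3 uint8, red, green, blue), "intrinsics" (3x3 intrinsics, pixels), "eye" and "rotation" of the camera in the world. Camera axes: x right, y down, z forward; pixel columns grow to the right and rows downward; lengths in m; the calibration is good to about 2 mm. A picture is of the moment at which its call begins. There is no depth.
- bot.job_done(): hands the job in, once; it reports no verdict.
Trained networks look in a picture, given as the dict that the camera call returned (one of the last four; its "shot" number tells which), for a name from the list of things; names that differ only in an ending like _2 or _b are one class to them, and where a whole thing is asked for, a point or a joint stands for the part that bears it (a point fixed in the world has none). Each returns a list of dicts, best first, with "confidence" (0 to 1); they miss things now and then, are a little off and sometimes report something else, mostly with a low value. They report only what shows in the picture. A call takes as long as a camera call. They do not tell look-alikes from the thing itself.
- bot.trace(thing, picture): "region" (384x512 bool, what is visible of it) and "rect" ([centre column, centre row, width, height] in pixels, round what is visible of it).
The state is a dict: "clock": time; "joint_pos": joint angles; "joint_vel": joint speeds; "tau": joint torques, N m; "eef_pos": TCP position; "tool_rot": TCP orientation; "ft_force": force on the tool from outside, world axes, zero at the start; "ft_torque": the same for the moment, N m; "grip_width": finger opening in m.
Only numpy, scipy, OpenCV 4.12 (cv2) and the standard library are available. Lean on these libraries where they do the work, as an engineer would, in place of code of your own. Each camera call takes 0.05 s, during which the arm holds its last target.

## Task

One of the three red-capped jars on the shelf has been left with its pour flap standing open. With a fingertip, fold the flap over and press its front edge down beneath the cap's little retaining lip, so that it stays tucked there when you let go. Leave the jar standing where it is without picking it up, and do not disturb the other things.

Things in the scene. Friction and masses are not known exactly. Their poses are not given: they have to be found in the camera images.
- wall_shelf: low white tiled wall (90 mm above the shelf's top face, plus a 16 mm stone coping) carrying a blue painted steel shelf, 900 mm long, 200 mm deep; the wall stands along the shelf's far edge. Origin: middle of the shelf's top face, 100 mm above the counter; x points to the wall, z up. Fixed; its place varies.
- jar_open: the jar with the open flap: loose clear plastic jar, 100 mm diameter, about 0.6 kg, red cap 104 mm in diameter whose flat top is 142 mm above the jar's foot. In any of the three jar places on the shelf; the two other jars differ in the colour of what is inside. Origin: centre of its foot, on the shelf; z up; its x axis points level from the flap's hinge to the lip.
- pour_flap (a joint): angle of the open jar's dark red flap: 0 = flat on the cap, shut (tucked it reads below 0.03); 1.57 = upright; up to 2.45 = leaning back from the lip. A soft springy hinge: the flap stays where it is put above about 1.2 rad and rises again from below that (0.05 N m at most) unless its edge is caught under the lip.
- flap_hinge (a point): middle of the flap's hinge axis on the open jar, 146 mm above the jar's foot, 30 mm behind its centre line. The axis is level, at right angles to the line to the lip. The shut flap's upper face is 2 mm higher than this point.
- flap_edge (a point): middle of the flap's front edge, 66 mm from the hinge axis; moves with the flap. The flap is a plate 50 mm wide and 4 mm thick, its middle plane through the hinge axis; it reaches 59 mm from the axis, then a tongue 22 mm wide ends in a round bead (4 mm thick), whose outer side is this point.
- lip (a point): lower inner edge of the lip's nose, 62.5 mm ahead of the hinge axis, 2.7 mm above it. The lip is a springy upright dark red tongue, 24 mm wide, on the open jar's cap; its nose overhangs the shut flap's bead by 3.5 mm and rises 8 mm in a slope. The bead, pressed straight down, pushes it aside and snaps under: 8 to 11 N pressing 40 to 55 mm from the hinge axis.
- jar_b: another red-capped jar, same size, flap already tucked: leave it. Origin: centre of its foot.
- jar_c: another red-capped jar, same size, flap already tucked: leave it. Origin: centre of its foot.
- masala_box: round stainless masala box with its lid and knob on, 182 mm diameter, 84 mm high, at the left end of the shelf. Origin: centre of its foot.
- tumbler: steel tumbler, 72 mm diameter at the rim, 100 mm high, at the right end of the shelf. Origin: centre of its foot.
- ladle: aluminium ladle lying on the counter in front of the shelf, bowl 78 mm across, 340 mm long, under 35 mm high. Origin: under the bowl's centre; the handle runs along its y axis.
- katori: small steel bowl, 92 mm across, 42 mm high, on the counter in front of the shelf. Origin: centre of its foot.
Things that resemble listed ones, but are neither listed nor needed, are in the scene too. What is shaped like the jar_open but blue is not meant.

How it is judged:
By the outcome, as a careful person would: the job done as asked, in the order asked, and still so for the second after the job is handed in, with the robot touching nothing.
It also fails if it takes over 35 s, if anything falls off the work surface, if the arm or the gripper's body presses on something with over 40 N, if the wrist force passes 120 N, or if a joint passes its speed limit or range.

## Working session

There is one attempt and no reset: what is moved stays moved. The work goes in short steps, Python scripts to look and compute and a shell command to move; the robot and the scene stay as the last step left them, time stands still between calls to the robot, and variables do not carry over. Pictures are saved under pics/ and viewed, and the job is handed in when it is done.

```bash
mkdir -p pics; python3 - <<'E'
from workcell import bot
import cv2,numpy as np
o=bot.get_obs();print({k:np.round(v,3) for k,v in o.items()})
for n in("scene","side","wrist"):
    c=bot.camera(n);cv2.imwrite(f"pics/{n}0.png",c["img"][:,:,::-1])
    print(n,c["shot"],c["intrinsics"].round(1).tolist(),np.round(c["eye"],3),np.round(c["rotation"],3).tolist())
    for t in("jar_open","pour_flap","lip","flap_edge","masala_box","tumbler"):
        for r in bot.trace(t,c)[:4]: print(t,round(r["confidence"],2),np.round(r["rect"],0))
E
```

```text
{'clock': np.float64(0.0), 'joint_pos': array([1.248, 0.241, 0.004, 1.335, 0.   , 1.571]), 'joint_vel': array([-0.001, -0.001, -0.003, -0.   , -0.001, -0.   ]), 'tau': array([ 0.0000e+00, -3.7232e+01,  2.5241e+01,  1.7000e-02, -0.0000e+00,
       -0.0000e+00]), 'eef_pos': array([0.158, 0.474, 0.249]), 'tool_rot': array([ 0.161,  0.987, -0.001, -0.   ]), 'ft_force': array([-0.53 ,  0.398,  0.681]), 'ft_torque': array([-0.056,  0.01 ,  0.049]), 'grip_width': np.float64(0.086)}
scene 1 [[427.2, 0.0, 260.8], [0.0, 427.2, 193.2], [0.0, 0.0, 1.0]] [1.249 0.674 0.783] [0.376, 0.787, -0.446, -0.2]
jar_open 0.87 [252. 187.  33.  44.]
jar_open 0.81 [231. 153.  32.  43.]
jar_open 0.71 [218. 193.  46.  76.]
pour_flap 0.53 [251. 169.  18.  14.]
pour_flap 0.52 [233. 166.  15.  28.]
pour_flap 0.4 [230. 137.  14.   6.]
lip 0.91 [219. 192.  46.  78.]
lip 0.7 [252. 187.  32.  51.]
flap_edge 0.75 [252. 169.  16.  13.]
flap_edge 0.65 [231. 167.  14.  29.]
flap_edge 0.51 [230. 138.  17.   4.]
masala_box 0.65 [333. 263.  86.  57.]
masala_box 0.23 [220. 192.  47.  76.]
tumbler 0.61 [146. 171.  23.  38.]
tumbler 0.57 [341. 239.  79.  30.]
side 2 [[449.8, 0.0, 267.3], [0.0, 449.8, 184.1], [0.0, 0.0, 1.0]] [-0.209 -0.742  0.828] [0.826, -0.298, 0.17, -0.448]
jar_open 0.79 [300. 341.  54.  84.]
jar_open 0.74 [321. 172.  40.  68.]
jar_open 0.72 [276. 254.  46.  76.]
pour_flap 0.95 [297. 318.  30.  25.]
pour_flap 0.8 [280. 232.  22.  20.]
pour_flap 0.53 [307. 145.  16.  25.]
lip 0.91 [299. 342.  54.  82.]
lip 0.9 [280. 257.  45.  72.]
lip 0.6 [318. 171.  39.  70.]
flap_edge 0.96 [302. 320.  25.  26.]
flap_edge 0.72 [278. 232.  22.  19.]
masala_box 0.8 [236. 144.  42.  45.]
tumbler 0.87 [417. 247.  35.  46.]
wrist 3 [[268.3, 0.0, 255.0], [0.0, 268.3, 190.8], [0.0, 0.0, 1.0]] [0.093 0.497 0.374] [0.804, 0.579, 0.081, 0.112]
```

View pics/scene0.png

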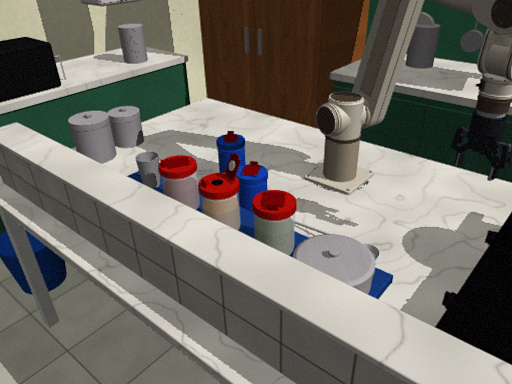

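View pics/side0.png

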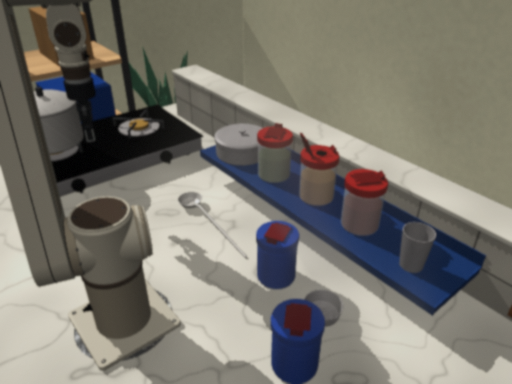

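View pics/wrist0.png

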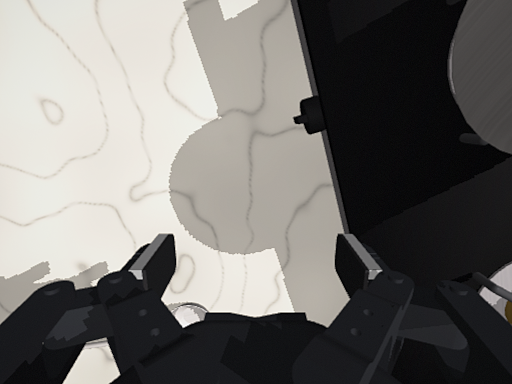

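The three red-capped jars stand on the shelf; the middle one (scene ≈(219,190), side ≈(319,165)) has its flap up. The two blue jars on the counter are decoys. I'll zoom in next.

```bash
python3 - <<'E'
import cv2
a=cv2.imread("pics/scene0.png")[130:270,140:320];b=cv2.imread("pics/side0.png")[110:250,240:420]
for n,i in(("s1",a),("d1",b)): cv2.imwrite(f"pics/{n}.png",cv2.resize(i,None,fx=4.2,fy=4.2,interpolation=cv2.INTER_CUBIC))
E
```

```text
(no output)
```

View pics/s1.png

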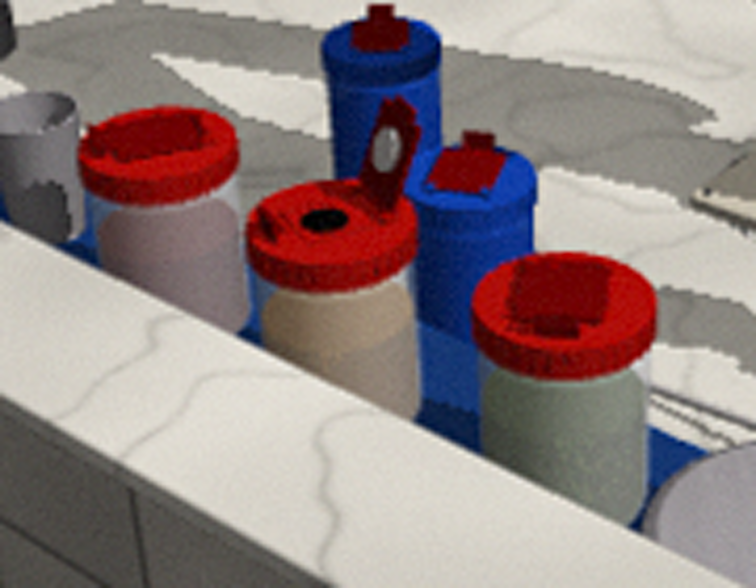

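View pics/d1.png

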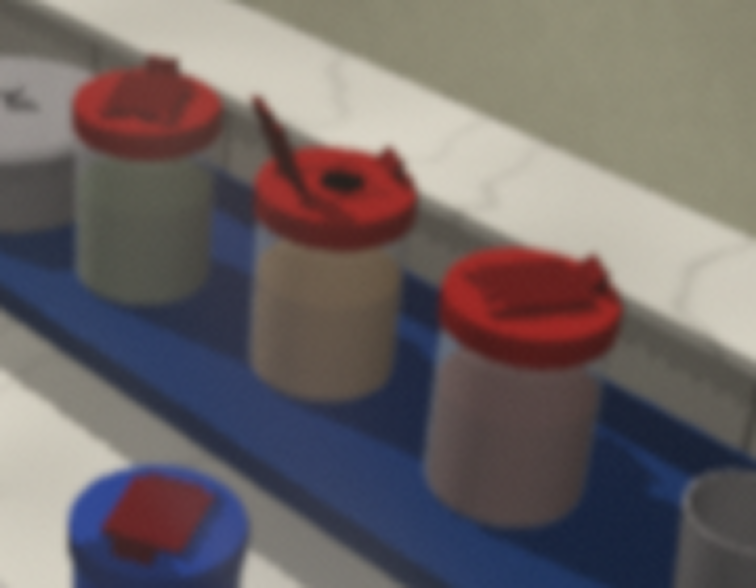

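```bash
cat > h.py <<'E'
import numpy as np
from scipy.spatial.transform import Rotation as R
from scipy.optimize import least_squares
SC=dict(K=np.array([[427.2,0,260.8],[0,427.2,193.2],[0,0,1]]))
def proj(c,P):
    r=np.asarray(c["rotation"]); M=R.from_quat(r).as_matrix() if r.size==4 else r
    p=(np.atleast_2d(P)-c["eye"])@M; q=p@np.asarray(c["intrinsics"]).T
    return q[:,:2]/q[:,2:]
def tri(obs):
    f=lambda X: np.concatenate([(proj(c,X)-uv).ravel() for c,uv in obs])
    s=least_squares(f,[.5,0,.2]); return s.x,np.abs(s.fun).max()
def rayz(c,uv,z):
    s=least_squares(lambda x:(proj(c,[x[0],x[1],z])-uv).ravel(),[.5,0]);return s.x
def model(p):  # x,y,yaw,flap
    x,y,w,f=p; o=np.array([x,y,.1]);X=np.array([np.cos(w),np.sin(w),0]);Y=np.array([-np.sin(w),np.cos(w),0]);Z=np.array([0,0,1.])
    t=np.linspace(0,2*np.pi,60)
    top=o+.142*Z+.052*(np.cos(t)[:,None]*X+np.sin(t)[:,None]*Y)
    h=o-.03*X+.146*Z; d=np.cos(f)*X+np.sin(f)*Z
    fl=np.array([h-.025*Y,h+.025*Y,h+.025*Y+.059*d,h+.011*Y+.066*d,h-.011*Y+.066*d,h-.025*Y+.059*d])
    l=h+.0625*X+.0027*Z
    lip=np.array([l-.012*Y,l+.012*Y])
    return top,fl,lip,h
E
python3 - <<'E'
from workcell import bot
from h import *
import cv2
s=bot.camera("scene");d=bot.camera("side")
S=lambda u,v:np.array([140+u/4.2,130+v/4.2]);D=lambda u,v:np.array([240+u/4.2,110+v/4.2])
for n,a,b in(("hole",(325,221),(343,181)),("lip",(268,215),(393,160)),("tip",(402,100),(260,100)),("hinge",(385,198),(308,205)),("holeB",(565,275),(150,95))):
    print(n,*[np.round(q,4) for q in tri([(s,S(*a)),(d,D(*b))])],rayz(s,S(*a),.242).round(3),rayz(d,D(*b),.242).round(3))
# fit
t=lambda c,P:(lambda u:np.array([u[:,0].min(),u[:,0].max(),u[:,1].min()]))(proj(c,P))
def f(p):
    top,fl,lip,h=model(p)
    r=[t(s,top)-[140+247/4.2,140+417/4.2,130+181/4.2],t(d,top)-[240+255/4.2,240+417/4.2,110+150/4.2]]
    for c,g,ti,hi,li in((s,S,(402,102),(385,200),(268,220)),(d,D,(260,100),(308,208),(393,165))):
        r+=[proj(c,fl[3:5].mean(0))[0]-g(*ti),proj(c,lip.mean(0))[0]-g(*li),.5*(proj(c,h)[0]-g(*hi))]
    return np.concatenate(r)
for w0 in(-1.,0,.8):
    q=least_squares(f,[.5,-.05,w0,1.8],loss="soft_l1");print(q.x.round(4),q.cost)
p=q.x
for c,n,o in((s,"s2",(140,130)),(d,"d2",(240,110))):
    im=cv2.resize(c["img"][o[1]:o[1]+140,o[0]:o[0]+180,::-1],None,fx=4.2,fy=4.2,interpolation=cv2.INTER_CUBIC).copy()
    for P,col in zip(model(p)[:3],((0,255,0),(255,255,0),(0,255,255))):
        cv2.polylines(im,[((proj(c,P)-o)*4.2).astype(int)],True,col,1)
    cv2.imwrite(f"pics/{n}.png",im)
print(f(p).round(1))
E
```

```text
hole [ 0.6001 -0.0215  0.2409] 0.5467 [ 0.601 -0.019] [ 0.6   -0.024]
lip [ 0.6298 -0.0375  0.253 ] 0.1986 [ 0.617 -0.052] [ 0.646 -0.024]
tip [ 0.5454 -0.      0.3074] 0.565 [ 0.45  -0.094] [0.639 0.094]
hinge [ 0.5583 -0.021   0.2381] 3.3879 [ 0.557 -0.01 ] [ 0.56  -0.032]
holeB [0.5723 0.1402 0.2495] 1.237 [0.561 0.134] [0.584 0.148]
[ 0.596  -0.0217 -0.4362  1.9534] 9.4109925620826
[ 0.596  -0.0217 -0.4362  1.9534] 9.4109925620827
[ 0.596  -0.0217 -0.4362  1.9534] 9.410992562082628
[-1.4 -1.  -1.3  0.2  0.2 -1.4  0.7 -0.1  1.8 -0.2 -1.5 -0.   0.5 -0.2
 -2.   0.4 -1.8 -3.2]
```

View pics/s2.png

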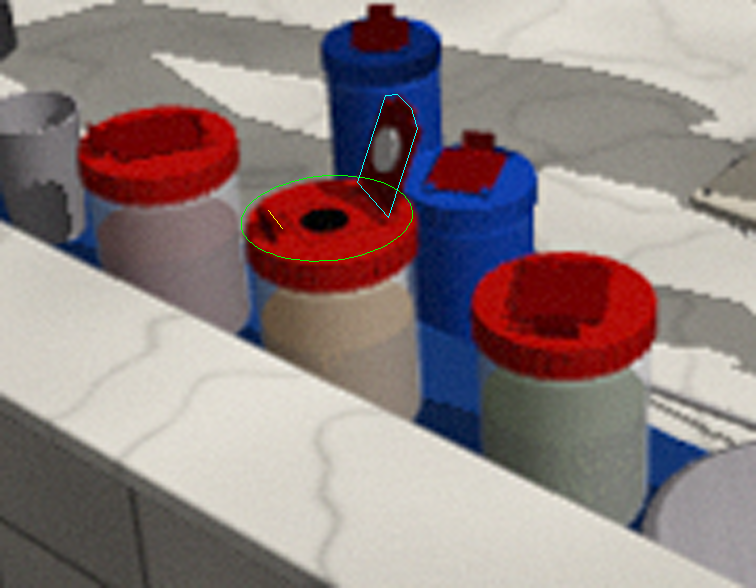

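View pics/d2.png

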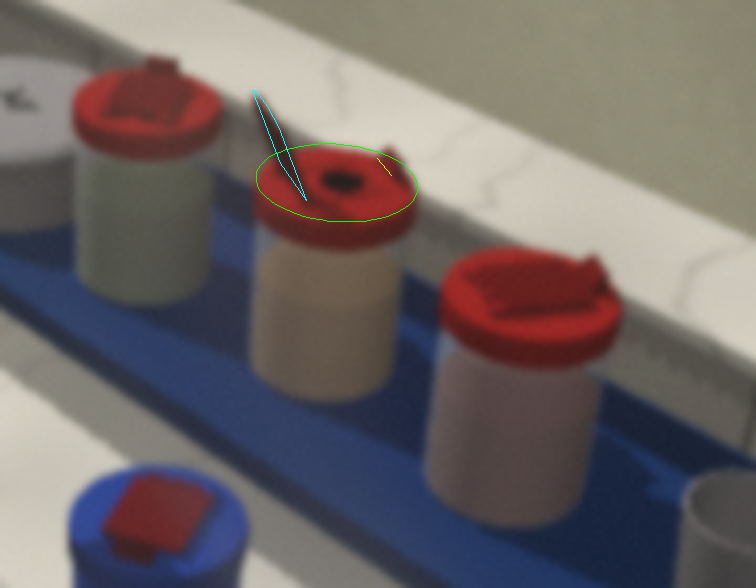

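The model fit agrees in both views to about 1–1.5 px: jar at about (0.597, -0.022), lip direction yaw about -0.44, flap about 1.95 rad. Next I lift, shut the gripper and travel to a hover behind the flap.

```bash
python3 -m handwheel '[{"dz":-1},{"dz":-1},{"dz":-1},{"dz":-1},{"dz":-0.8},{"dx":-1,"dy":-0.68},{"dx":-1,"dy":-0.68},{"dx":-1,"dy":-0.68},{"dx":-1,"dy":-0.68},{"dx":-1,"dy":-0.68},{"dx":-1,"dy":-0.68},{"dx":-1,"dy":-0.68}]' -1
python3 -m handwheel '[{"dx":-1,"dy":-0.68},{"dx":-1,"dy":-0.68},{"dx":-1,"dy":-0.68},{"dx":-1,"dy":-0.68},{"dx":-1,"dy":-0.68},{"dx":-1,"dy":-0.68},{"dx":-1,"dy":-0.68},{"dx":-1,"dy":-0.68},{"dx":-1,"dy":-0.68},{"dx":-1,"dy":-0.68},{"az":0.75},{"dx":0}]'
```

```text
invalid input
invalid input
```

```bash
python3 - <<'E'
from workcell import bot
from h import *
import cv2
o=bot.get_obs();print({k:np.round(v,3) for k,v in o.items()})
c=bot.camera("wrist");im=c["img"][:,:,::-1].copy();cv2.imwrite("pics/w3r.png",im)
for P,col in zip(model([.596,-.0217,-.436,1.953])[:3],((0,255,0),(255,255,0),(0,255,255))):
    cv2.polylines(im,[proj(c,P).astype(int)],True,col,1)
cv2.imwrite("pics/w3.png",im);print(c["eye"],c["rotation"])
E
```

```text
{'clock': np.float64(1.15), 'joint_pos': array([1.248, 0.241, 0.005, 1.335, 0.   , 1.571]), 'joint_vel': array([-0.003,  0.   ,  0.   ,  0.001, -0.002, -0.001]), 'tau': array([-2.0000e-03, -3.7222e+01,  2.5269e+01,  1.0000e-03, -0.0000e+00,
       -0.0000e+00]), 'eef_pos': array([0.159, 0.474, 0.25 ]), 'tool_rot': array([ 0.161,  0.987, -0.   , -0.   ]), 'ft_force': array([0.337, 0.682, 0.274]), 'ft_torque': array([-0.026,  0.004, -0.065]), 'grip_width': np.float64(0.086)}
[0.09256452 0.49664896 0.37391328] [0.80365051 0.57889821 0.08065332 0.11188281]
```

View pics/w3.png

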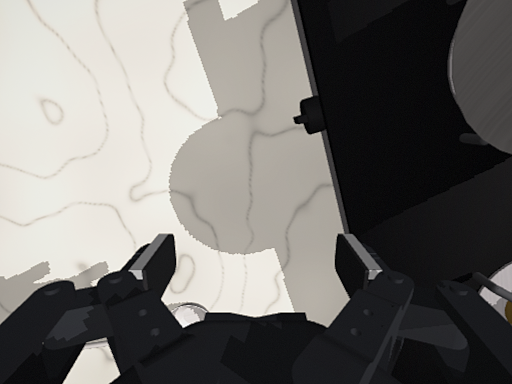

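Both calls were refused and the arm did not move. I'll give all six keys in each row.

```bash
python3 -m handwheel '[{"dx":0,"dy":0,"dz":-1,"ax":0,"ay":0,"az":0},{"dx":0,"dy":0,"dz":-1,"ax":0,"ay":0,"az":0},{"dx":0,"dy":0,"dz":-1,"ax":0,"ay":0,"az":0},{"dx":0,"dy":0,"dz":-1,"ax":0,"ay":0,"az":0},{"dx":0,"dy":0,"dz":-0.8,"ax":0,"ay":0,"az":0},{"dx":-1,"dy":-0.68,"dz":0,"ax":0,"ay":0,"az":0},{"dx":-1,"dy":-0.68,"dz":0,"ax":0,"ay":0,"az":0},{"dx":-1,"dy":-0.68,"dz":0,"ax":0,"ay":0,"az":0},{"dx":-1,"dy":-0.68,"dz":0,"ax":0,"ay":0,"az":0},{"dx":-1,"dy":-0.68,"dz":0,"ax":0,"ay":0,"az":0}]' -1
```

```text
clock: 2.2
eef_pos: [0.2507, 0.3529, 0.3704]
tool_rot: [0.161, 0.987, 0.0, 0.0]
ft_force: [1.1, 0.6, -0.1]
grip_width: -0.0003
```

```bash
python3 -m handwheel '[{"dx":-1,"dy":-0.69,"dz":0,"ax":0,"ay":0,"az":0},{"dx":-1,"dy":-0.69,"dz":0,"ax":0,"ay":0,"az":0},{"dx":-1,"dy":-0.69,"dz":0,"ax":0,"ay":0,"az":0},{"dx":-1,"dy":-0.69,"dz":0,"ax":0,"ay":0,"az":0},{"dx":-1,"dy":-0.69,"dz":0,"ax":0,"ay":0,"az":0},{"dx":-1,"dy":-0.69,"dz":0,"ax":0,"ay":0,"az":0},{"dx":-1,"dy":-0.69,"dz":0,"ax":0,"ay":0,"az":0},{"dx":-1,"dy":-0.69,"dz":0,"ax":0,"ay":0,"az":0},{"dx":-1,"dy":-0.69,"dz":0,"ax":0,"ay":0,"az":0},{"dx":-1,"dy":-0.69,"dz":0,"ax":0,"ay":0,"az":0},{"dx":-1,"dy":-0.69,"dz":0,"ax":0,"ay":0,"az":0},{"dx":0,"dy":0,"dz":0,"ax":0,"ay":0,"az":0.75}]'
python3 - <<'E'
from workcell import bot
from h import *
import cv2
o=bot.get_obs();print({k:np.round(v,3) for k,v in o.items()})
c=bot.camera("wrist");im=c["img"][:,:,::-1].copy();cv2.imwrite("pics/w4r.png",im)
for P,col in zip(model([.596,-.0217,-.436,1.953])[:3],((0,255,0),(255,255,0),(0,255,255))):
    cv2.polylines(im,[proj(c,P).astype(int)],True,col,1)
cv2.imwrite("pics/w4.png",im);print(c["eye"].tolist(),c["rotation"].tolist(),c["intrinsics"].tolist())
E
```

```text
clock: 3.4
eef_pos: [0.4525, 0.0842, 0.3698]
tool_rot: [0.219, 0.976, -0.0, 0.0]
ft_force: [-1.3, 1.2, 0.1]
grip_width: -0.0
{'clock': np.float64(3.4), 'joint_pos': array([ 1.850e-01,  1.420e-01,  1.890e-01,  1.619e+00, -1.000e-03,
        6.270e-01]), 'joint_vel': array([ 0.044, -0.021, -0.018,  0.016,  0.031,  1.209]), 'tau': array([ -1.186, -32.525,  26.33 ,  -0.212,  -0.239,  -1.586]), 'eef_pos': array([0.452, 0.084, 0.37 ]), 'tool_rot': array([ 0.219,  0.976, -0.   ,  0.   ]), 'ft_force': array([-1.325,  1.237,  0.084]), 'ft_torque': array([0.048, 0.006, 0.015]), 'grip_width': np.float64(-0.0)}
[0.38948614236438156, 0.1144902271277041, 0.493367135658489] [0.83674128583537, 0.5298792816283258, 0.07366956922030825, 0.11689637312814753] [[268.27542330720564, 0.0, 255.02669378176782], [0.0, 268.27542330720564, 190.78156830072308], [0.0, 0.0, 1.0]]
```

View pics/w4.png

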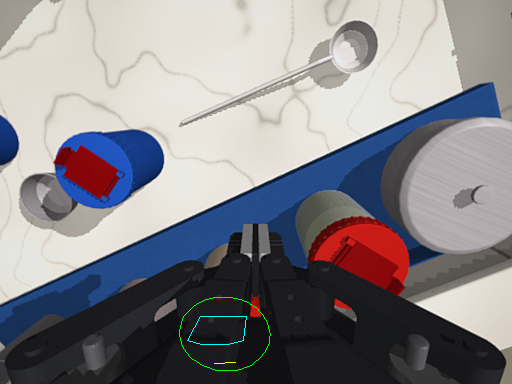

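The wrist view shows the gripper hiding the middle jar. I'll sidestep so it shows clear of the fingers, like the green-filled jar does now.

```bash
python3 -m handwheel '[{"dx":-0.6,"dy":-0.9,"dz":0,"ax":0,"ay":0,"az":0},{"dx":-0.6,"dy":-0.9,"dz":0,"ax":0,"ay":0,"az":0},{"dx":-0.6,"dy":-0.9,"dz":0,"ax":0,"ay":0,"az":0},{"dx":-0.6,"dy":-0.9,"dz":0,"ax":0,"ay":0,"az":0},{"dx":-0.6,"dy":-0.9,"dz":0,"ax":0,"ay":0,"az":0},{"dx":-0.6,"dy":-0.9,"dz":0,"ax":0,"ay":0,"az":0},{"dx":0,"dy":0,"dz":0,"ax":0,"ay":0,"az":0},{"dx":0,"dy":0,"dz":0,"ax":0,"ay":0,"az":0}]'
python3 - <<'E'
from workcell import bot
from h import *
import cv2
c=bot.camera("wrist");im=c["img"][:,:,::-1].copy();cv2.imwrite("pics/w5r.png",im)
for P,col in zip(model([.596,-.0217,-.436,1.953])[:3],((0,255,0),(255,255,0),(0,255,255))):
    cv2.polylines(im,[proj(c,P).astype(int)],True,col,1)
cv2.imwrite("pics/w5.png",im);print(c["eye"].tolist(),c["rotation"].tolist(),c["intrinsics"].tolist())
E
```

```text
clock: 4.25
eef_pos: [0.4753, -0.0736, 0.3702]
tool_rot: [0.216, 0.976, 0.0, -0.0]
ft_force: [-0.2, 0.4, 0.5]
grip_width: 0.0002
[0.4121747722298225, -0.04402498008546775, 0.49387862748197253] [0.834911920739209, 0.5328881733578477, 0.07432777737330185, 0.11587778395208556] [[268.27542330720564, 0.0, 255.02669378176782], [0.0, 268.27542330720564, 190.78156830072308], [0.0, 0.0, 1.0]]
```

View pics/w5.png

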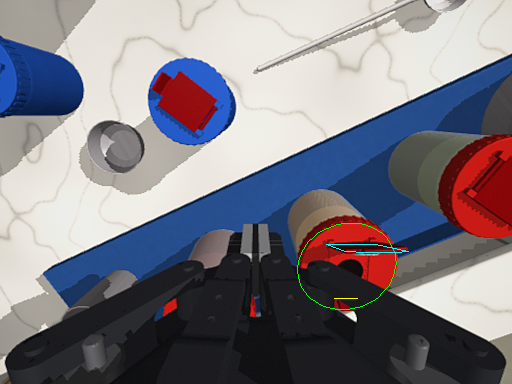

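```bash
python3 - <<'E'
import cv2
i=cv2.imread("pics/w5r.png")[190:340,290:470];cv2.imwrite("pics/w5c.png",cv2.resize(i,None,fx=4,fy=4,interpolation=cv2.INTER_CUBIC))
E
```

```text
(no output)
```

View pics/w5c.png

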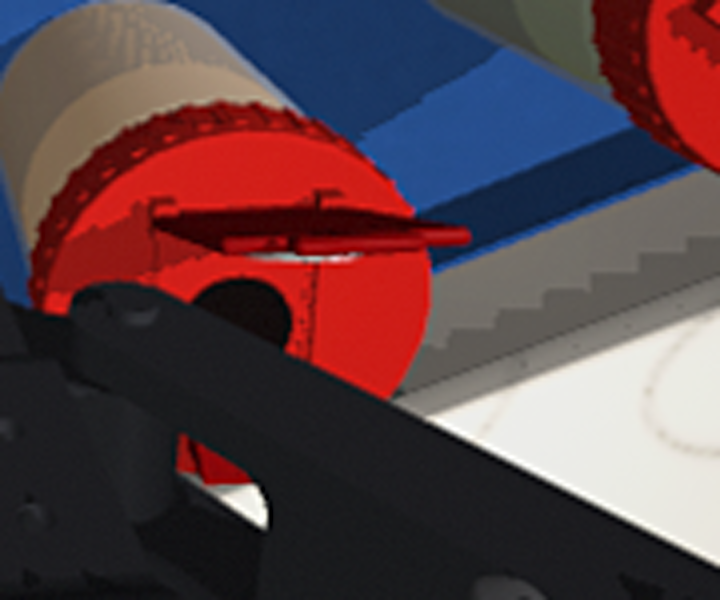

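```bash
python3 - <<'E'
from h import *
c=dict(eye=np.array([0.4121747722298225, -0.04402498008546775, 0.49387862748197253]),rotation=[0.834911920739209, 0.5328881733578477, 0.07432777737330185, 0.11587778395208556],intrinsics=[[268.27542330720564, 0.0, 255.02669378176782], [0.0, 268.27542330720564, 190.78156830072308], [0.0, 0.0, 1.0]])
for w in(-.436,-.40,-.36):
  for f in (1.7,1.85,1.95):
    t,fl,l,h=model([.596,-.0217,w,f]);u=proj(c,t)
    print(w,f,u[:,0].max().round(1),u[:,1].min().round(1),proj(c,fl).round(0).astype(int).tolist())
E
```

```text
-0.436 1.7 396.1 223.1 [[326, 245], [375, 245], [408, 270], [395, 274], [367, 274], [346, 270]]
-0.436 1.85 396.1 223.1 [[326, 245], [375, 245], [409, 259], [396, 262], [367, 262], [346, 259]]
-0.436 1.95 396.1 223.1 [[326, 245], [375, 245], [408, 252], [395, 253], [367, 253], [346, 252]]
-0.4 1.7 396.1 223.1 [[325, 245], [374, 244], [406, 269], [393, 274], [365, 275], [344, 271]]
-0.4 1.85 396.1 223.1 [[325, 245], [374, 244], [407, 258], [393, 261], [365, 262], [344, 260]]
-0.4 1.95 396.1 223.1 [[325, 245], [374, 244], [406, 251], [393, 253], [364, 253], [343, 253]]
-0.36 1.7 396.0 223.1 [[324, 246], [373, 243], [405, 268], [391, 273], [363, 275], [342, 272]]
-0.36 1.85 396.0 223.1 [[324, 246], [373, 243], [404, 257], [391, 261], [362, 263], [341, 262]]
-0.36 1.95 396.0 223.1 [[324, 246], [373, 243], [404, 250], [390, 252], [362, 254], [341, 254]]
```

```bash
python3 -m handwheel '[{"dx":0,"dy":0.8,"dz":0,"ax":0,"ay":0,"az":0},{"dx":0,"dy":0.8,"dz":0,"ax":0,"ay":0,"az":0},{"dx":0,"dy":0.8,"dz":0,"ax":0,"ay":0,"az":0},{"dx":0,"dy":0.8,"dz":0,"ax":0,"ay":0,"az":0},{"dx":-0.1,"dy":0.68,"dz":0,"ax":0,"ay":0,"az":0},{"dx":0,"dy":0,"dz":0.6,"ax":0,"ay":0,"az":0},{"dx":0,"dy":0,"dz":0.8,"ax":0,"ay":0,"az":0},{"dx":0,"dy":0,"dz":0.8,"ax":0,"ay":0,"az":0},{"dx":0,"dy":0,"dz":0,"ax":0,"ay":0,"az":0}]'
python3 - <<'E'
from workcell import bot
import cv2
for n in("scene","side"):
    i=bot.camera(n)["img"][:,:,::-1]; i=i[90:230,140:320] if n=="scene" else i[70:210,240:420]
    cv2.imwrite(f"pics/{n}6.png",cv2.resize(i,None,fx=4.2,fy=4.2,interpolation=cv2.INTER_CUBIC))
E
```

```text
clock: 5.2
eef_pos: [0.5172, 0.0142, 0.3126]
tool_rot: [0.215, 0.977, -0.001, -0.003]
ft_force: [-0.0, -0.3, -0.2]
grip_width: -0.0
```

View pics/scene6.png

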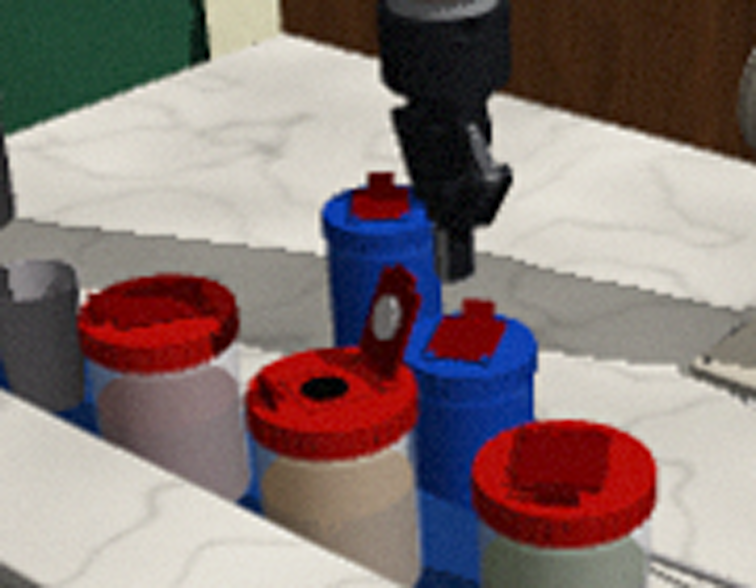

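View pics/side6.png

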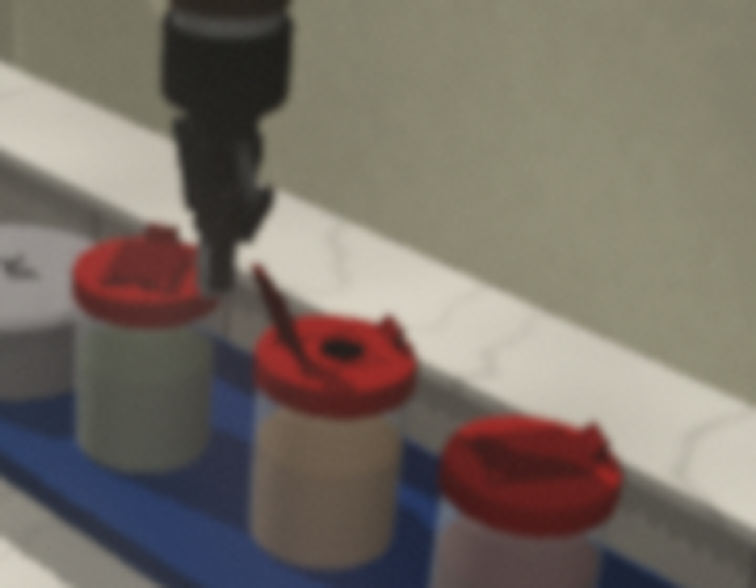

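The fingertip is about 20 mm behind the flap, level with its upper half and centred. Now the sweep over and down.

```bash
python3 -m handwheel '[{"dx":-0.4,"dy":0,"dz":0,"ax":0,"ay":0,"az":0},{"dx":-0.4,"dy":0,"dz":0,"ax":0,"ay":0,"az":0},{"dx":-0.4,"dy":0,"dz":0,"ax":0,"ay":0,"az":0},{"dx":-0.4,"dy":0,"dz":0,"ax":0,"ay":0,"az":0},{"dx":-0.4,"dy":0,"dz":0,"ax":0,"ay":0,"az":0},{"dx":-0.4,"dy":0,"dz":0,"ax":0,"ay":0,"az":0},{"dx":-0.6,"dy":0,"dz":0.3,"ax":0,"ay":0,"az":0},{"dx":-0.4,"dy":0,"dz":0.36,"ax":0,"ay":0,"az":0},{"dx":-0.28,"dy":0,"dz":0.36,"ax":0,"ay":0,"az":0},{"dx":0,"dy":0,"dz":0,"ax":0,"ay":0,"az":0}]'
python3 - <<'E'
from workcell import bot
import cv2
for n in("scene","side"):
    i=bot.camera(n)["img"][:,:,::-1]; i=i[90:230,140:320] if n=="scene" else i[70:210,240:420]
    cv2.imwrite(f"pics/{n}7.png",cv2.resize(i,None,fx=4.2,fy=4.2,interpolation=cv2.INTER_CUBIC))
E
```

```text
clock: 6.3
eef_pos: [0.602, -0.026, 0.2873]
tool_rot: [0.216, 0.976, -0.0, -0.002]
ft_force: [-0.3, -0.3, -0.2]
grip_width: 0.0001
```

View pics/scene7.png

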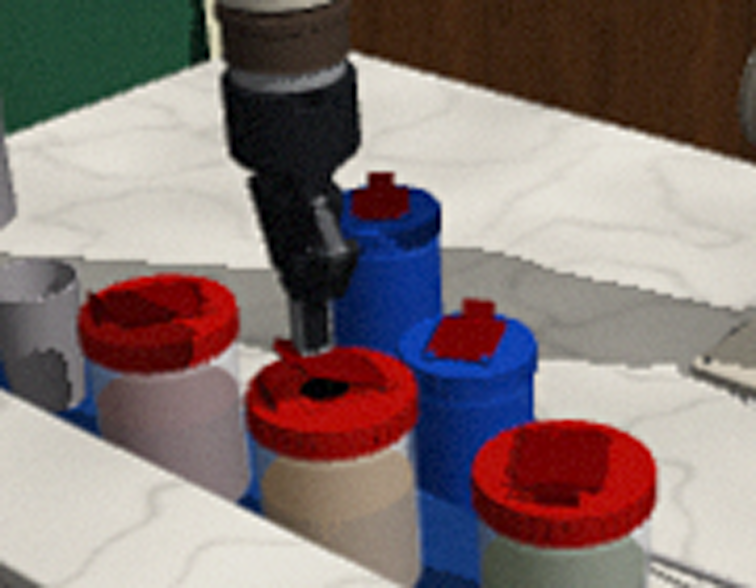

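View pics/side7.png

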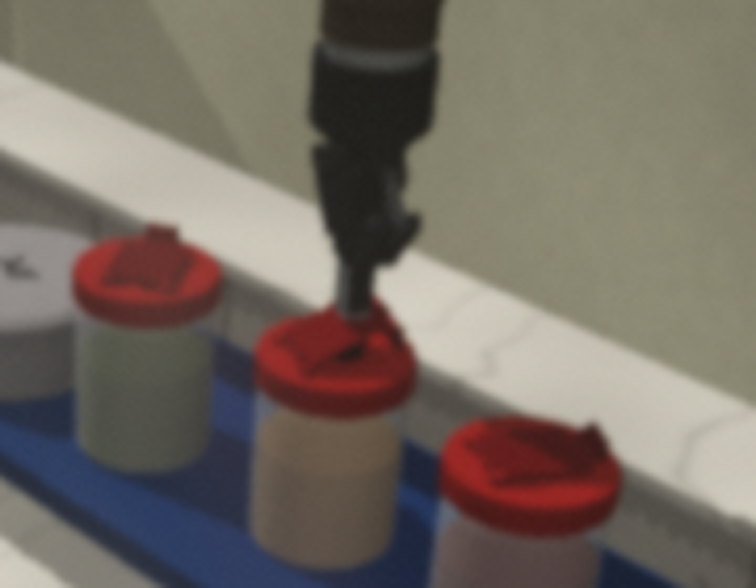

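The flap is folding under the fingertip (side ≈(355,315), scene ≈(310,350)), and the jar has not moved. Going further down.

```bash
python3 -m handwheel '[{"dx":-0.14,"dy":0,"dz":0.16,"ax":0,"ay":0,"az":0},{"dx":-0.14,"dy":0,"dz":0.16,"ax":0,"ay":0,"az":0},{"dx":0,"dy":0,"dz":0.12,"ax":0,"ay":0,"az":0},{"dx":0,"dy":0,"dz":0.08,"ax":0,"ay":0,"az":0},{"dx":0,"dy":0,"dz":0.04,"ax":0,"ay":0,"az":0},{"dx":0,"dy":0,"dz":0,"ax":0,"ay":0,"az":0}]'
python3 -m handwheel '[{"dx":0,"dy":0,"dz":0.06,"ax":0,"ay":0,"az":0},{"dx":0,"dy":0,"dz":0,"ax":0,"ay":0,"az":0}]'
```

```text
clock: 7.0
eef_pos: [0.6083, -0.0285, 0.2758]
tool_rot: [0.216, 0.976, -0.0, -0.0]
ft_force: [0.4, 0.2, 0.2]
grip_width: 0.0
clock: 7.2
eef_pos: [0.6084, -0.0285, 0.2743]
tool_rot: [0.216, 0.976, 0.0, 0.0]
ft_force: [0.2, -0.1, 0.1]
grip_width: -0.0001
```

```bash
for k in 1; do :; done
python3 -m handwheel '[{"dx":0,"dy":0,"dz":0.04,"ax":0,"ay":0,"az":0},{"dx":0,"dy":0,"dz":0.04,"ax":0,"ay":0,"az":0},{"dx":0,"dy":0,"dz":0,"ax":0,"ay":0,"az":0}]'
python3 -m handwheel '[{"dx":0,"dy":0,"dz":0.04,"ax":0,"ay":0,"az":0},{"dx":0,"dy":0,"dz":0,"ax":0,"ay":0,"az":0}]'
python3 - <<'E'
from workcell import bot
import cv2
for n in("scene","side"):
    i=bot.camera(n)["img"][:,:,::-1]; i=i[90:230,140:320] if n=="scene" else i[70:210,240:420]
    cv2.imwrite(f"pics/{n}8.png",cv2.resize(i,None,fx=4.2,fy=4.2,interpolation=cv2.INTER_CUBIC))
E
```

```text
clock: 7.5
eef_pos: [0.6086, -0.0285, 0.2728]
tool_rot: [0.216, 0.976, 0.0, 0.001]
ft_force: [0.6, -0.5, 2.3]
grip_width: -0.0
clock: 7.7
eef_pos: [0.6087, -0.0286, 0.2721]
tool_rot: [0.216, 0.976, 0.0, 0.001]
ft_force: [0.0, -1.3, 4.2]
grip_width: -0.0
```

View pics/scene8.png

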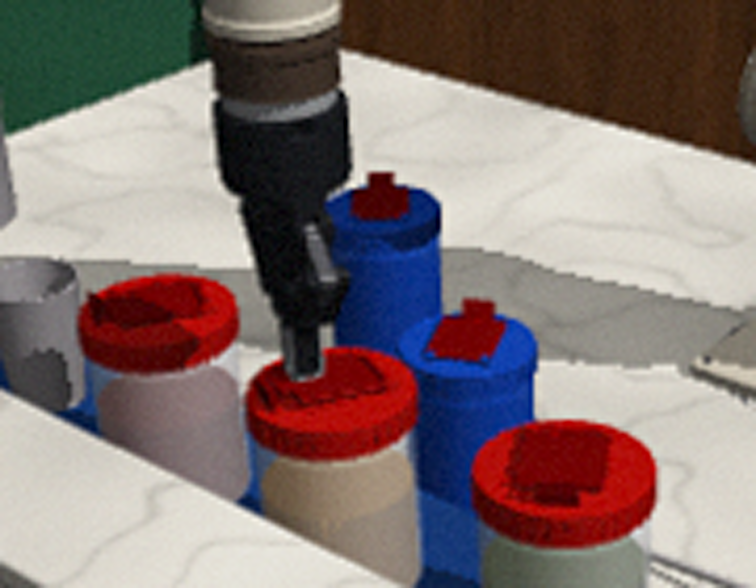

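View pics/side8.png

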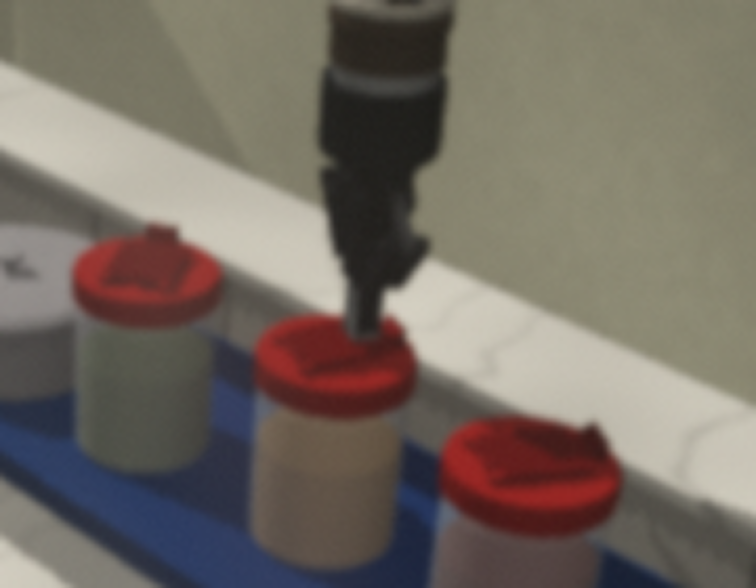

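The bead is now riding on the lip slope at 4 N. I keep pressing in small steps.

```bash

python3 -m handwheel '[{"dx":0,"dy":0,"dz":0.04,"ax":0,"ay":0,"az":0},{"dx":0,"dy":0,"dz":0.02,"ax":0,"ay":0,"az":0},{"dx":0,"dy":0,"dz":0,"ax":0,"ay":0,"az":0}]'
python3 -m handwheel '[{"dx":0,"dy":0,"dz":0.04,"ax":0,"ay":0,"az":0},{"dx":0,"dy":0,"dz":0,"ax":0,"ay":0,"az":0}]'
python3 -m handwheel '[{"dx":0,"dy":0,"dz":0.04,"ax":0,"ay":0,"az":0},{"dx":0,"dy":0,"dz":0,"ax":0,"ay":0,"az":0}]'
```

```text
clock: 8.1
eef_pos: [0.6087, -0.0286, 0.27]
tool_rot: [0.216, 0.976, 0.0, 0.0]
ft_force: [1.6, -0.8, 1.6]
grip_width: 0.0001
clock: 8.3
eef_pos: [0.6078, -0.0283, 0.2677]
tool_rot: [0.216, 0.976, -0.0, -0.001]
ft_force: [-0.2, 0.2, 0.1]
grip_width: -0.0003
clock: 8.5
eef_pos: [0.608, -0.0284, 0.2673]
tool_rot: [0.216, 0.976, -0.0, -0.001]
ft_force: [-0.6, 0.5, 0.2]
grip_width: 0.0003
```

```bash

python3 -m handwheel '[{"dx":0,"dy":0,"dz":0.04,"ax":0,"ay":0,"az":0},{"dx":0,"dy":0,"dz":0,"ax":0,"ay":0,"az":0}]'
python3 -m handwheel '[{"dx":0,"dy":0,"dz":0.02,"ax":0,"ay":0,"az":0},{"dx":0,"dy":0,"dz":0,"ax":0,"ay":0,"az":0}]'
```

```text
clock: 8.7
eef_pos: [0.6082, -0.0284, 0.2671]
tool_rot: [0.216, 0.976, 0.0, -0.0]
ft_force: [-1.4, -0.3, 1.8]
grip_width: 0.0002
clock: 8.9
eef_pos: [0.6083, -0.0284, 0.267]
tool_rot: [0.216, 0.976, 0.0, 0.0]
ft_force: [-1.2, 0.3, 4.0]
grip_width: 0.0001
```

The finger now stands on the flap at its shut height (0.248 m) and the force rises stiffly. One more press, then lift away and look.

```bash

python3 -m handwheel '[{"dx":0,"dy":0,"dz":0.06,"ax":0,"ay":0,"az":0},{"dx":0,"dy":0,"dz":0,"ax":0,"ay":0,"az":0}]'
python3 -m handwheel '[{"dx":0,"dy":0,"dz":-0.2,"ax":0,"ay":0,"az":0},{"dx":0,"dy":0,"dz":-0.6,"ax":0,"ay":0,"az":0},{"dx":0.5,"dy":0,"dz":-1,"ax":0,"ay":0,"az":0},{"dx":0.8,"dy":0,"dz":-1,"ax":0,"ay":0,"az":0},{"dx":1,"dy":-1,"dz":-1,"ax":0,"ay":0,"az":0},{"dx":1,"dy":-1,"dz":-0.4,"ax":0,"ay":0,"az":0},{"dx":1,"dy":-1,"dz":0,"ax":0,"ay":0,"az":0},{"dx":0.8,"dy":-0.5,"dz":0,"ax":0,"ay":0,"az":0},{"dx":0,"dy":0,"dz":0,"ax":0,"ay":0,"az":0}]'
python3 - <<'E'
from workcell import bot
import cv2
ims={}
for n in("scene","side","wrist"):
    i=bot.camera(n)["img"][:,:,::-1]; cv2.imwrite(f"pics/{n}9f.png",i);i={"scene":i[130:250,150:300],"side":i[110:230,250:400],"wrist":i[190:340,290:470]}[n]
    cv2.imwrite(f"pics/{n}9.png",cv2.resize(i,None,fx=4,fy=4,interpolation=cv2.INTER_CUBIC))
E
```

```text
clock: 9.1
eef_pos: [0.6086, -0.0284, 0.2668]
tool_rot: [0.216, 0.976, 0.0, 0.001]
ft_force: [-2.8, 0.7, 9.0]
grip_width: -0.0003
clock: 10.0
eef_pos: [0.4536, -0.0546, 0.3707]
tool_rot: [0.217, 0.976, -0.0, 0.0]
ft_force: [0.3, 0.2, -0.4]
grip_width: 0.0001
```

View pics/scene9.png

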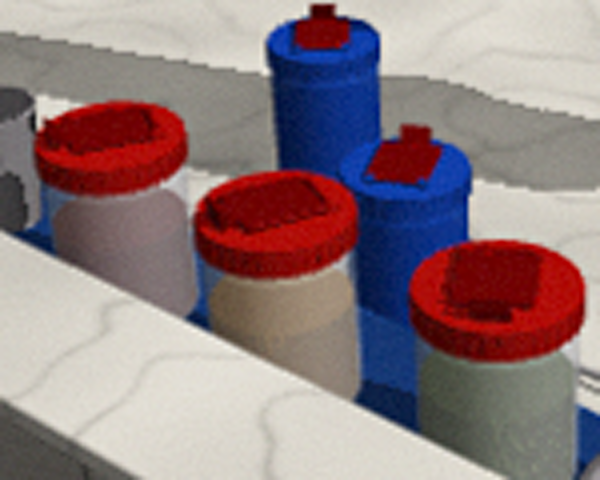

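View pics/side9.png

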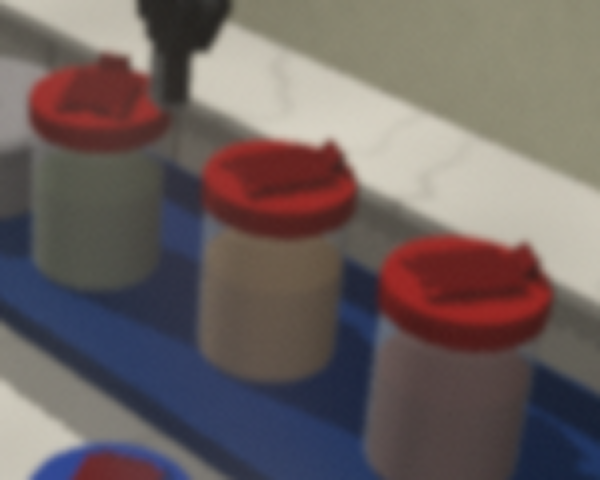

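View pics/wrist9f.png

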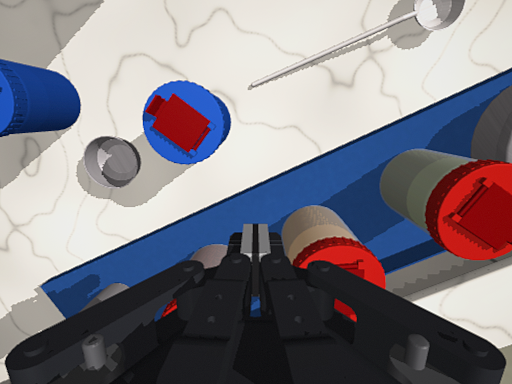

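The flap lies flat under the lip just as on the two tucked jars (scene ≈(270,205), side ≈(275,175)). It has stayed down for about 0.9 s, and the cap's left edge is at the same pixels as before, so I'm handing in.

```bash
python3 -c "
from workcell import bot
print(bot.job_done(), bot.get_obs()['clock'])"
```

```text
the job is handed in; nothing more can be done
the job is handed in; nothing more can be done
```

The flap on the middle jar is folded over and tucked under its lip, and the job is handed in. I did it with the shut fingertips: swept the flap over from behind, then pressed it down about 43 mm from the hinge.

- **The press:** the highest reading on the way down was about 4 N. It then fell to about 0 as the bead snapped under between readings, so I did not record the 8–11 N peak. A final press of about 9 N found the flap firm at its shut height of about 0.248 m.
- **After letting go:** about 0.9 s after I backed off, the scene and side pictures showed the flap flat under the lip, like the two tucked jars. The jar's cap edge was at the same pixels as before, and the neighbouring jars looked unmoved. In the wrist picture the gripper partly hid the jar, so that view could not confirm the tuck.
- **Not smooth:** my first two move calls were refused because rows must carry all six numbers; they caused no motion. Early on, the camera fit sat 1–1.5 px high in both views, but touching the flap confirmed the height. The last reading, about 10 s in, showed the arm clear of everything with no contact force.

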